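# Fold the flap of the baking-paper box over and tuck it under its lip

## Task

Close the teal baking-paper box that stands open on the wooden stove cover: push its springy cream flap over and down flat with a fingertip, keep it pressed down and push it forward so that its free edge slides well under the lip along the front of the box, and let go, so that the lip holds the flap shut. Only touch and push: do not pinch or lift anything, do not shove the box about or tip it, and leave the things round it where they are.

Things in the scene. Friction and masses are not known exactly. Their poses are not given: they have to be found in the camera images.
- paper_box: Loose teal box of paper, about 1.5 kg: x -69 to 65 mm (+x is the back, hinge side; -x the front, lip side, yawed up to 1.35 rad from facing the robot), y +-65 mm, walls 48 mm high; two hinge cheeks at the back (x 21 to 71 mm, y to +-70 mm) 60 mm high. Origin: centre of its underside, on a wooden stove cover 42 mm above the range. Lip: 4 mm strip along the whole front, z 56 to 60 mm, from x = -69 to -51 mm, open beneath.
- flap (a joint): Angle of the rigid cream flap (108 mm hinge to free edge, 120 mm wide, 4 mm thick): 0 flat, upper face 54 mm above the box's underside; 1.57 upright; more leans back, away from the lip; at most 2.0. Hinge spring (rest 1.55 rad, 0.07 N m/rad, friction 0.03 N m) raises it if let go flat and not tucked; about 0.1 N m holds it flat. Tucked, it springs up to touch the lip from below, about 0.02 rad.
- flap_slide (a joint): How far the flap with its hinge pin is pushed forward (box -x, toward the lip) in the slots, in m: 0 fully back, 0.018 fully forward. Stays where left; about 4 N move it. At 0 the flat flap's free edge is 5 mm short of the lip, at 0.018 13 mm under it. Folded down while more than 0.004 forward, the flap lands on top of the lip instead; it can be pushed back.
- flap_hinge (a point): Middle of the hinge pin (it lies along the box's y), 52 mm above the box's underside; at box x = +62 mm with the slide at 0, and moves forward with the slide.
- flap_edge (a point): Middle of the flap's free edge, 108 mm from the hinge.
- flap_ridge (a point): Top middle of the teal finger ridge on the flap's outer face (upper when flat): a bar 70 mm along y, 9 mm high, 81 mm from the hinge and 27 mm from the free edge, steep on the hinge side (that face 78 mm from the hinge), sloping down to the flap on the edge side. A fingertip on the face between hinge and ridge can press the flap down and push it forward against the ridge.
- lip_edge (a point): Middle of the lip's rear edge, at mid-thickness (58 mm above the box's underside).
- spice_jar: Bystander: small glass spice jar with a red cap, 45 mm across, 106 mm tall, beside the box; origin at the centre of its underside. To be left alone.
- garlic: Bystander: garlic bulb, 53 mm, beside the box; origin at the centre of its underside. To be left alone.
- lemon: Bystander: yellow lemon, 72 mm long, at the right; origin at the centre of its underside. To be left alone.
- kitchen_timer: Bystander: red and white wind-up kitchen timer, 66 mm across, 52 mm tall, at the left; origin at the centre of its underside. To be left alone.
- steel_pan: Bystander: small pale rectangular steam pan, 170 x 185 x 65 mm, at the back; origin at the centre of its underside. To be left alone.

How it is judged (in metres and radians):
At the end, for the whole second after the job is handed in: The flap lies flat (within 0.04 rad) with its free edge under the lip by more than 6 mm (slide over 0.012 m); the box stands level and at rest, within 15 mm of where it stood, and no bystander has moved more than 25 mm (value of joint flap below 0.04 rad and value of joint flap_slide above 0.012 m and x of flap_edge in the frame of lip_edge below -0.006 m and z of flap_edge in the frame of lip_edge below 0 m and angle between paper_box's own z axis and vertical below 0.03 rad and linear speed of paper_box below 0.01 m/s); the robot touches nothing.
It fails at once if the box is shoved more than 15 mm from where it stood (distance of paper_box from where it was at the start of the episode above 0.015 m).
It fails at once if the box is lifted or tipped (height (world z) of paper_box above 0.054 m or angle between paper_box's own z axis and vertical above 0.15 rad).
It fails at once if a bystander is moved more than 25 mm (distance of any of spice_jar, garlic, lemon, kitchen_timer, steel_pan from where it was at the start of the episode above 0.025 m).
It also fails if it takes over 40 s, if anything falls off the work surface, if the arm or the gripper's body presses on something with over 40 N, if the wrist force passes 120 N, or if a joint passes its speed limit or range.

## Robot

A 6-joint arm with a two-finger parallel gripper is mounted at the origin on a cart in front of the work surface, level with it; the furniture and walls round the work are solid. World frame = base frame: x ahead of the robot, y to its left, z up, the work surface at z = 0. Lengths are in mm, angles in degrees, forces in N, time in s.
With the tool pointing down it reaches from about 350 to 850 mm from the base axis. Payload 8.1 kg.
Tool frame: the origin (TCP) lies midway between the tips of the shut fingers; the grasp point (between the pads) lies 19 mm behind it; z points along the fingers, y is the line along which they close (so a half turn about z gives the same grasp; the last joint's range is limited). The gripper opens to 85 mm and grips with 20 to 120 N. Pads are 22 mm wide; open, the fingers measure 114 mm over their backs; the gripper's body (76 mm by 85 mm) begins 54 mm behind the grasp point. The pads swing forward as they close: fully open they stand 13 mm farther back than shut.
Start: joints at [-4.893, 7.471, 85.268, -0, 87.261, -4.893], TCP at [600.004, 0.022, 231.292] pointing down, gripper open.
Joint ranges: [-169.43, 169.43], [-51.17, 129.36], [1.28, 143.12], [-76.62, 256.62], [0, 156.53], [-152.29, 152.29]. Speed limits (degrees/s): [136.94, 136.94, 159.86, 180, 180, 180].

## Interface

Orientations are given as [roll, pitch, yaw] about the fixed x, y, z axes, in that order (R = Rz(yaw) Ry(pitch) Rx(roll)).
In Python, from bench import r gives the robot as it stands.
- The arm moves only by the tool step_arm, never from a script. Its arguments are lists of equal length, an entry for each row: "delta_pos": the shift along the world's x, y, z in units of 200 mm (1.0 is 200 mm), a list of three; "spin": the turn about the world's z in units of 180 degrees (1.0 is 180 degrees). In form: {"delta_pos": [[dx, dy, dz], ...], "spin": [spin, ...]}. A call has 1 to 8 rows; each row shifts and turns the commanded pose from where the row before left it; what a row does not reach is not made up. A row lasts 1/8 s, in which the tool goes at most 62.5 mm and 10.7 degrees, less where a joint would pass 70% of its speed; a pose out of reach is approached as far as the arm can. A call with a number of a shift or a turn outside -1 to 1 is refused whole. A call with a gripper value outside its range is refused whole. "gripper" is the opening, from -1 (shut) to 1 (fully open), set as the call begins (left out, the last holds). The fingers move at their own pace and stop on an object; "squeeze" is the grip in N (left out, the last holds). Time passes only in rows, so rows that do not move let the fingers close. It gives the time, the measured TCP pose, the force, the opening and the grip force at its end, in the units of the state.
- r.sense(): the state, without advancing time (a new reading comes with each control period).
- r.snapshot(name): name is "scene" or "side" or "wrist"; returns a dict with "pixels" (384x512x3 uint8, blue, green, red), "fx", "fy", "cx", "cy" (pixels), "camera_from_world" (4x4, takes a point from world to camera coordinates). Camera axes: x right, y up, looking along -z (the intrinsics and any distortion apply to the point x, -y, -z); pixel columns grow to the right and rows downward; lengths in mm; the calibration is good to about 2 mm. A picture is of the moment at which its call begins. There is no depth.
- r.hand_in(): hands the job in; it is judged then, once.
The state is a dict: "time": time; "joint_pos": joint angles; "qd": joint speeds; "joint_efforts": joint torques, N m; "tool_pos": TCP position; "tcp_rot": TCP orientation; "ft_force": force on the tool from outside, world axes, zero at the start; "wrist_torque": the same for the moment, N m; "finger_gap": finger opening in mm; "grip_force": force on a finger pad.
Only numpy, scipy, OpenCV 4.12 (cv2) and the standard library are available. Lean on these libraries where they do the work, as an engineer would, in place of code of your own. Each camera call takes 0.05 s, during which the arm holds its last target. There are 200 camera calls.

## Working session

There is one attempt and no reset: what is moved stays moved. The work goes in short steps, Python scripts to look and compute and a tool call to move; the robot and the scene stay as the last step left them, time stands still between calls to the robot, and variables do not carry over. Pictures are saved under pics/ and viewed, at most 10 in all, crops included, and the job is handed in when it is done.

Besides the shell and the picture viewer there is one more tool, called after "Emit:" as name(argument=value, ...) on one line, values as JSON. step_arm: Moves the arm, as the interface text tells. Shifts and turns lie within -1 to 1; 1 stands for 200 mm of shift or 180 degrees of turn. Its arguments: {"type":"object","properties":{"delta_pos":{"type":"array","items":{"type":"array","items":{"type":"number","minimum":-1,"maximum":1}}},"spin":{"type":"array","items":{"type":"number","minimum":-1,"maximum":1}},"gripper":{"type":"number"},"squeeze":{"type":"number"}},"required":["delta_pos","spin"]}

```bash
ls; mkdir -p pics; cat > h.py <<'E'
import cv2,numpy as np
from bench import r
def snap(n,f):
    s=r.snapshot(n); cv2.imwrite(f'pics/{f}.png',s['pixels']); np.savez(f'pics/{f}.npz',**{k:v for k,v in s.items()}); return s
def load(f): return np.load(f'pics/{f}.npz')
def ray(s,u,v):
    T=np.array(s['camera_from_world']);R=T[:3,:3];t=T[:3,3]
    d=np.array([(u-s['cx'])/s['fx'],-(v-s['cy'])/s['fy'],-1]);return -R.T@t,R.T@d
def onz(s,u,v,z):
    o,d=ray(s,u,v);return o+d*(z-o[2])/d[2]
def proj(s,p):
    T=np.array(s['camera_from_world']);c=T[:3,:3]@np.array(p)+T[:3,3]
    return np.array([s['cx']+s['fx']*c[0]/-c[2],s['cy']-s['fy']*c[1]/-c[2]])
E
python3 - <<'E'
from h import *
a=snap('scene','a');b=snap('side','b');w=snap('wrist','w')
print({k:a[k] for k in a if k!='pixels'},r.sense())
im=np.vstack([np.hstack([a['pixels'],b['pixels']])])
cv2.imwrite('pics/ab.png',cv2.resize(im,None,fx=.78,fy=.78))
E
```

```text
pics
{'fx': 477.57663782650894, 'fy': 477.57663782650894, 'cx': 256.0298023107161, 'cy': 191.2121691985175, 'camera_from_world': array([[ 7.43235024e-01, -6.68944786e-01, -1.07038733e-02,
        -4.42573373e+02],
       [ 5.18686837e-01,  5.66037259e-01,  6.40754076e-01,
        -3.41447319e+02],
       [-4.22570307e-01, -4.81782829e-01,  7.67671571e-01,
        -1.02303658e+03],
       [ 0.00000000e+00,  0.00000000e+00,  0.00000000e+00,
         1.00000000e+00]])} {'time': 0.15, 'joint_pos': array([-4.89440148e+00,  7.50673547e+00,  8.53148273e+01,  9.39720948e-04,
        8.72628072e+01, -4.89237477e+00]), 'qd': array([-0.11014583, -0.09515859, -0.20009216, -0.0397406 , -0.0524811 ,
       -0.08311431]), 'joint_efforts': array([ 1.01583330e-03, -5.70061326e+01, -5.01160097e+01, -1.39109225e-04,
        9.69119486e-03, -7.10949371e-05]), 'tool_pos': array([5.99570467e+02, 5.10698081e-02, 2.30470227e+02]), 'tcp_rot': array([-1.79916017e+02, -8.13059414e-03,  8.99979218e+01]), 'ft_force': array([-0.77636973,  0.39854948,  0.589458  ]), 'wrist_torque': array([-0.01310213,  0.05143333, -0.02505007]), 'grip_force': 0.0, 'finger_gap': 85.56749712423775}
```

```bash
python3 -c "
import cv2;cv2.imwrite('pics/a2.png',cv2.resize(cv2.imread('pics/a.png'),(800,600),interpolation=cv2.INTER_CUBIC))
cv2.imwrite('pics/b2.png',cv2.resize(cv2.imread('pics/b.png'),(800,600),interpolation=cv2.INTER_CUBIC))"
```

```text
(no output)
```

View pics/a2.png

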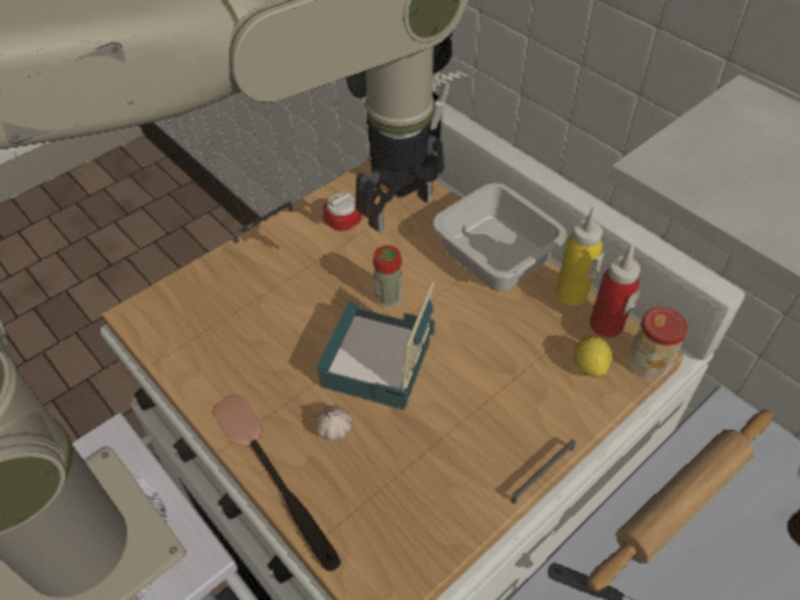

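View pics/b2.png

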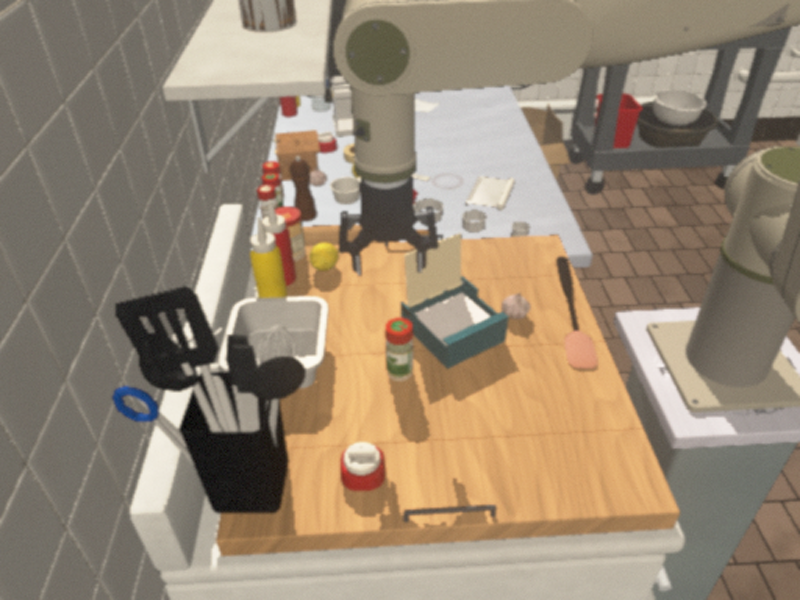

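```bash
python3 -c "
import cv2,numpy as np
a=cv2.imread('pics/a.png')[170:270,190:300];b=cv2.imread('pics/b.png')[140:240,245:345]
A=cv2.resize(a,None,fx=5,fy=5,interpolation=2)[:, :440];A=cv2.resize(a,(440,400),interpolation=2);B=cv2.resize(b,(400,400),interpolation=2)
cv2.imwrite('pics/c.png',np.hstack([A,B])[:, :800])"
```

```text
(no output)
```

View pics/c.png

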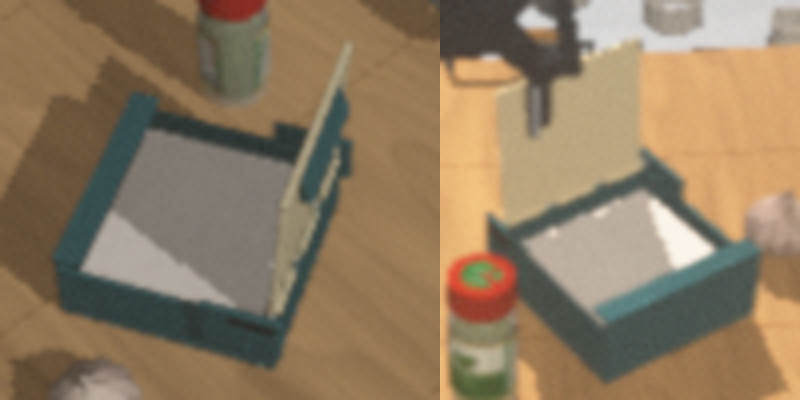

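```bash
python3 - <<'E'
from h import *
from scipy.optimize import least_squares
a=load('a');b=load('b')
P=[(a,133,92,-69,65,60),(a,55,258,-69,-65,60),(a,157,98,-51,65,60),(a,62,308,-69,-65,0),(a,273,365,71,-70,0),
(b,167,325,-69,65,60),(b,320,248,-69,-65,60),(b,165,382,-69,65,0),(b,312,310,-69,-65,0),(b,160,308,-51,65,60)]
def px(s,u,v): return np.array([u/4+190,v/4+170]) if s is a else np.array([u/4+245,v/4+140])
def W(q,p):
    c,s=np.cos(q[2]),np.sin(q[2]);return np.array([q[0]+c*p[0]-s*p[1],q[1]+s*p[0]+c*p[1],42+p[2]])
f=lambda q:np.concatenate([proj(s,W(q,p))-px(s,u,v) for s,u,v,*p in P])
best=min((least_squares(f,[550,-50,y],loss='soft_l1') for y in (-2,-1,0,1,2)),key=lambda o:o.cost)
q=best.x;print(q,np.degrees(q[2]),best.fun.reshape(-1,2).round(1))
for n,p in dict(hinge=(62,0,52),lip=(-51,0,58),front=(-69,0,60),cheekL=(71,70,60),cheekR=(71,-70,60)).items():print(n,W(q,p))
# flap angle
for t in np.arange(1.3,2.01,.1):
    e=lambda y:[62-108*np.cos(t),y,52+108*np.sin(t)]
    print(round(t,1),[(proj(a,W(q,e(y)))-[190,170])*4 for y in(60,-60)],[(proj(b,W(q,e(y)))-[245,140])*4 for y in(60,-60)])
np.save('q.npy',q)
for n,u,v,z in(('jar',232/4+190,95/4+170,48),('garlic',90/4+190,395/4+170,62)):print(n,onz(a,u,v,z))
E
```

```text
[485.24071156 -70.44542714 -19.88338815] -1139.234223405347 [[-0.9 -1.3]
 [-0.8 -0.9]
 [ 0.  -1.2]
 [-0.1  1.1]
 [ 2.9  3.4]
 [ 0.2 -1. ]
 [ 0.1 -0.5]
 [ 0.1  1.2]
 [ 0.3  0.3]
 [-2.2 -0.6]]
hinge [ 516.95555341 -123.71989388   94.        ]
lip [459.15269649 -26.62288192 100.        ]
front [449.94516176 -11.15610125 102.        ]
cheekL [581.70791226 -95.6462047  102.        ]
cheekR [ 461.4107293  -167.26036372  102.        ]
1.3 [array([286.36574674,  24.14014208]), array([219.9673801 , 188.41086744])] [array([ 83.29683371, 122.09232111]), array([227.65117766,  61.7647511 ])]
1.4 [array([304.39077639,  25.37338324]), array([239.05723419, 190.37837929])] [array([ 74.03540041, 111.39265687]), array([218.1347515 ,  51.81529097])]
1.5 [array([322.83963423,  27.95310371]), array([258.6610791 , 193.66709531])] [array([ 64.71930164, 101.98436657]), array([208.46873857,  43.13434845])]
1.6 [array([341.48959931,  31.85945414]), array([278.53983525, 198.24854426])] [array([55.46105304, 93.95902525]), array([198.77045437,  35.80531125])]
1.7 [array([360.11180057,  37.05284625]), array([298.44661946, 204.07441043])] [array([46.3687152 , 87.38598694]), array([189.15400911,  29.89039306])]
1.8 [array([378.47548851,  43.47430518]), array([318.13148441, 211.07705887])] [array([37.54422347, 82.31243583]), array([179.72849101,  25.4307298 ])]
1.9 [array([396.35246262,  51.0463526 ]), array([337.34636645, 219.1706166 ])] [array([29.08201967, 78.76399201]), array([170.59642913,  22.44698549])]
2.0 [array([413.52149013,  59.67439971]), array([355.85005083, 228.25258044])] [array([21.06800153, 76.74578799]), array([161.8525592 ,  20.94039079])]
jar [576.42664278   9.0947421   48.        ]
garlic [ 365.071762   -110.28718065   62.        ]
```

Emit:
step_arm(delta_pos=[[0.1,-0.2,0],[0.1,-0.2,0],[-0.127,-0.149,0],[-0.127,-0.149,0],[-0.127,-0.149,0],[0,0,0],[0,0,0]], spin=[0.043,0.043,0.043,0.042,0,0,0], gripper=-1, squeeze=20)

```text
time: 1.02
tool_pos: [563.9, -169.1, 231.2]
tcp_rot: [180.0, -0.0, 120.7]
ft_force: [-0.0, 1.1, -0.9]
finger_gap: 0.1
grip_force: 0.0
```

```bash
cat > s.py <<'E'
from h import *
q=np.load('q.npy');u=np.array([np.cos(q[2]),np.sin(q[2])]);v=np.array([-u[1],u[0]])
def st():
    s=r.sense();p=s['tool_pos'];d=p[:2]-q[:2];print('t',s['time'],'tcp',p.round(1),'rot',s['tcp_rot'].round(1),'box x,y',(d@u).round(1),(d@v).round(1),'F box',(s['ft_force'][:2]@u).round(2),(s['ft_force'][:2]@v).round(2),s['ft_force'][2].round(2),'gap',s['finger_gap'].round(1),'j6',s['joint_pos'].round(0))
    return p
E
python3 - <<'E'
from s import *
p=st();w=snap('wrist','w1')
cv2.imwrite('pics/w1b.png',cv2.resize(w['pixels'],(640,480)))
prev=p
for t in [100,80,70,60,50,40,30,20,12,5]:
    t=np.radians(t);c,s=np.cos(t),np.sin(t);S=64
    x=62+11+max(-S*c+2*s,-81*c+11*s);z=94+S*s+2*c
    g=np.array([*(q[:2]+x*u),z]);print(round(np.degrees(t)),x.round(1),g.round(1),((g-prev)/200).round(3));prev=g
E
```

```text
Traceback (most recent call last):
  File "s.py", line 4, in st
    s=r.sense();p=s['tool_pos'];d=p[:2]-q[:2];print('t',s['time'],'tcp',p.round(1),'rot',s['tcp_rot'].round(1),'box x,y',(d@u).round(1),(d@v).round(1),'F box',(s['ft_force'][:2]@u).round(2),(s['ft_force'][:2]@v).round(2),s['ft_force'][2].round(2),'gap',s['finger_gap'].round(1),'j6',s['joint_pos'].round(0))
                                                                                                                                                                                                                                                             ^^^^^^^^^^^^^^^^^^^^^
AttributeError: 'float' object has no attribute 'round'
```

```bash
sed -i "s/s\['finger_gap'\].round(1)/round(s['finger_gap'],1)/; s/s\['ft_force'\]\[2\].round(2)/round(s['ft_force'][2],2)/" s.py
python3 - <<'E'
from s import *
p=st();w=snap('wrist','w1')
cv2.imwrite('pics/w1b.png',cv2.resize(w['pixels'],(640,480)))
prev=p
for t in [100,80,70,60,50,40,30,20,12,5]:
    t=np.radians(t);c,s=np.cos(t),np.sin(t);S=64
    x=62+11+max(-S*c+2*s,-81*c+11*s);z=94+S*s+2*c
    g=np.array([*(q[:2]+x*u),z]);print(round(np.degrees(t)),x.round(1),g.round(1),((g-prev)/200).round(3));prev=g
E
```

```text
t 1.025 tcp [ 563.9 -169.1  231.2] rot [180.   -0.  120.7] box x,y 125.1 17.1 F box -0.94 0.54 -0.93 gap 0.1 j6 [-22.   6.  87.   0.  87. -52.]
100 97.9 [ 535.3 -154.6  156.7] [-0.143  0.073 -0.372]
80 69.8 [ 520.9 -130.4  157.4] [-0.072  0.121  0.003]
70 55.6 [ 513.7 -118.2  154.8] [-0.036  0.061 -0.013]
60 42.7 [ 507.1 -107.2  150.4] [-0.033  0.055 -0.022]
50 33.4 [502.3 -99.1 144.3] [-0.024  0.04  -0.031]
40 25.3 [498.2 -92.1 136.7] [-0.021  0.035 -0.038]
30 18.6 [494.7 -86.4 127.7] [-0.017  0.029 -0.045]
20 13.5 [492.2 -82.1 117.8] [-0.013  0.022 -0.05 ]
12 10.8 [490.8 -79.7 109.3] [-0.007  0.012 -0.043]
5 9.4 [490.1 -78.5 101.6] [-0.004  0.006 -0.038]
```

View pics/w1b.png

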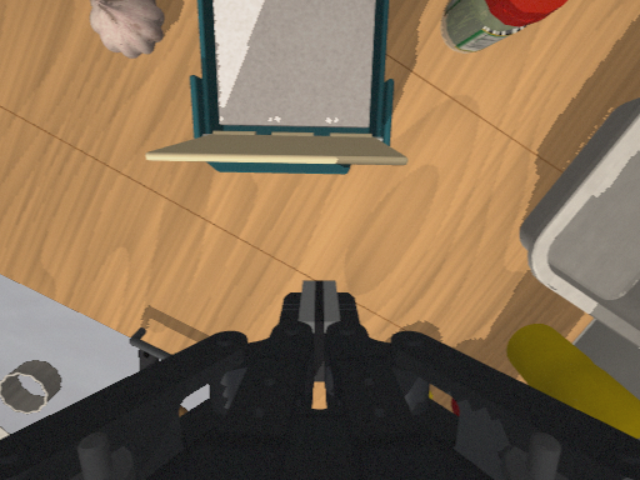

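Emit:
step_arm(delta_pos=[[-0.125,0.043,0],[0,0,-0.12],[0,0,-0.12],[0,0,-0.12],[-0.015,0.026,0],[-0.015,0.026,0],[0,0,0]], spin=[0,0,0,0,0,0,0])

```text
time: 1.95
tool_pos: [533.6, -149.9, 160.8]
tcp_rot: [179.9, 0.1, 120.8]
ft_force: [0.1, -0.4, 0.2]
finger_gap: 0.1
grip_force: 0.0
```

Emit:
step_arm(delta_pos=[[-0.015,0.026,0],[-0.015,0.026,0],[-0.015,0.026,0],[-0.015,0.026,0],[-0.015,0.026,-0.005],[-0.015,0.026,-0.008],[0,0,0]], spin=[0,0,0,0,0,0,0])

```text
time: 2.82
tool_pos: [514.4, -118.7, 156.4]
tcp_rot: [-180.0, -0.0, 120.8]
ft_force: [-0.0, 0.4, -1.3]
finger_gap: -0.2
grip_force: 0.0
```

```bash
python3 - <<'E'
from s import *
st();b=snap('side','b3');a=snap('scene','a3')
A=cv2.resize(a['pixels'][150:270,190:310],(400,400),interpolation=2);B=cv2.resize(b['pixels'][120:240,235:355],(400,400),interpolation=2)
cv2.imwrite('pics/c3.png',np.hstack([A,B]))
E
```

```text
t 2.825 tcp [ 514.4 -118.7  156.4] rot [-180.    -0.   120.8] box x,y 56.4 0.4 F box -0.35 0.19 -1.29 gap -0.2 j6 [-19.  -1. 102.   0.  79. -49.]
```

View pics/c3.png

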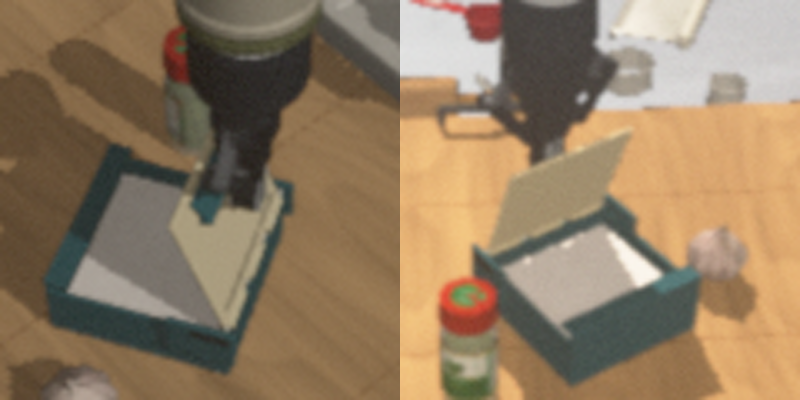

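Emit:
step_arm(delta_pos=[[-0.018,0.029,-0.015],[-0.018,0.029,-0.015],[-0.012,0.02,-0.016],[-0.012,0.02,-0.016],[-0.01,0.017,-0.019],[-0.01,0.017,-0.019],[0,0,0]], spin=[0,0,0,0,0,0,0])

```text
time: 3.8
tool_pos: [498.4, -92.4, 136.2]
tcp_rot: [-180.0, -0.0, 120.8]
ft_force: [0.3, 0.8, -0.4]
finger_gap: -0.1
grip_force: 0.1
```

Emit:
step_arm(delta_pos=[[-0.009,0.015,-0.022],[-0.009,0.015,-0.022],[-0.007,0.011,-0.025],[-0.007,0.011,-0.025],[-0.004,0.006,-0.022],[-0.004,0.006,-0.022],[0,0,0]], spin=[0,0,0,0,0,0,0])

```text
time: 4.68
tool_pos: [490.4, -79.9, 108.6]
tcp_rot: [-180.0, -0.0, 120.8]
ft_force: [1.4, 1.4, 0.3]
finger_gap: -0.1
grip_force: 0.3
```

```bash
python3 - <<'E'
from s import *
st();b=snap('side','b4');a=snap('scene','a4')
A=cv2.resize(a['pixels'][170:270,190:290],(400,400),interpolation=2);B=cv2.resize(b['pixels'][140:240,245:345],(400,400),interpolation=2)
cv2.imwrite('pics/c4.png',np.hstack([A,B]))
E
```

```text
t 4.675 tcp [490.4 -79.9 108.6] rot [-180.    -0.   120.8] box x,y 10.7 -0.4 F box -0.45 1.95 0.3 gap -0.1 j6 [-15.  -3. 109.  -0.  74. -46.]
```

View pics/c4.png

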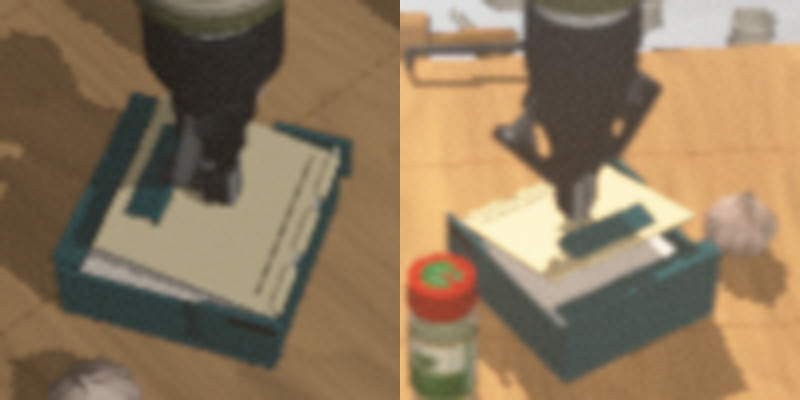

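Emit:
step_arm(delta_pos=[[0,0,-0.02],[0,0,-0.02],[0,0,-0.012],[0,0,-0.008],[0,0,0],[0,0,0]], spin=[0,0,0,0,0,0])

```text
time: 5.52
tool_pos: [490.8, -80.1, 97.1]
tcp_rot: [-180.0, 0.0, 120.8]
ft_force: [-0.6, 0.2, 1.6]
finger_gap: 0.2
grip_force: 0.5
```

Emit:
step_arm(delta_pos=[[0,0,-0.005],[0,0,0],[0,0,0]], spin=[0,0,0])

```text
time: 5.9
tool_pos: [490.8, -80.0, 96.1]
tcp_rot: [-180.0, 0.0, 120.8]
ft_force: [-1.4, 0.7, 2.0]
finger_gap: -0.3
grip_force: 0.7
```

Emit:
step_arm(delta_pos=[[0,0,-0.004],[0,0,0],[0,0,0]], spin=[0,0,0])

```text
time: 6.28
tool_pos: [490.9, -80.0, 95.6]
tcp_rot: [180.0, 0.0, 120.8]
ft_force: [-2.5, 0.9, 5.2]
finger_gap: 0.2
grip_force: 2.7
```

Emit:
step_arm(delta_pos=[[-0.0064,0.0107,0],[-0.0064,0.0107,0],[-0.0064,0.0107,0],[-0.0064,0.0107,0],[-0.0064,0.0107,0],[-0.0064,0.0107,0],[0,0,0]], spin=[0,0,0,0,0,0,0])

```text
time: 7.15
tool_pos: [483.0, -66.9, 95.3]
tcp_rot: [180.0, -0.0, 120.8]
ft_force: [1.5, -1.2, 4.6]
finger_gap: 0.2
grip_force: 2.5
```

```bash
python3 -c "
from s import *
st()"
```

```text
t 7.15 tcp [483.  -66.9  95.3] rot [180.   -0.  120.8] box x,y -4.2 -0.1 F box 1.78 0.64 4.55 gap 0.2 j6 [-14.  -4. 111.   0.  72. -45.]
```

Emit:
step_arm(delta_pos=[[-0.005,0.0086,0],[-0.005,0.0086,0],[-0.005,0.0086,0],[-0.005,0.0086,0],[-0.005,0.0086,0],[0,0,0]], spin=[0,0,0,0,0,0])

```text
time: 7.9
tool_pos: [478.0, -58.3, 95.3]
tcp_rot: [180.0, -0.0, 120.8]
ft_force: [1.3, -2.8, 4.8]
finger_gap: 0.3
grip_force: 2.9
```

```bash
python3 - <<'E'
from s import *
st();b=snap('side','b5');a=snap('scene','a5')
A=cv2.resize(a['pixels'][170:270,190:290],(400,400),interpolation=2);B=cv2.resize(b['pixels'][140:240,245:345],(400,400),interpolation=2)
cv2.imwrite('pics/c5.png',np.hstack([A,B]))
E
```

```text
t 7.9 tcp [478.  -58.3  95.3] rot [180.   -0.  120.8] box x,y -14.1 0.0 F box 3.02 -0.33 4.85 gap 0.3 j6 [-13.  -5. 112.   0.  72. -44.]
```

View pics/c5.png

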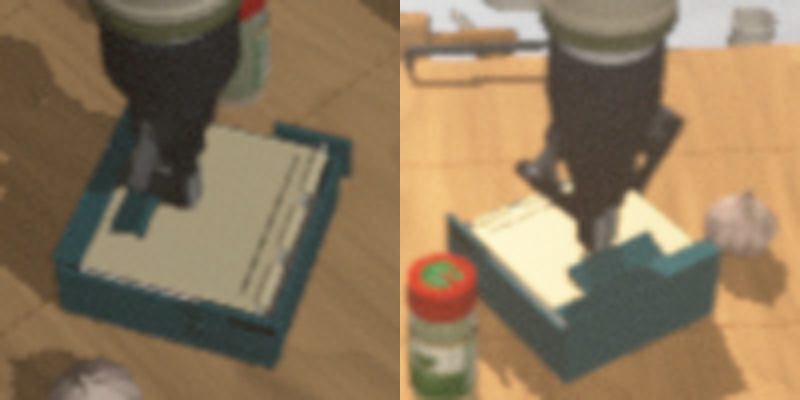

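Emit:
step_arm(delta_pos=[[-0.005,0.0086,0],[-0.005,0.0086,0],[-0.005,0.0086,0],[0,0,0]], spin=[0,0,0,0])

```text
time: 8.5
tool_pos: [475.0, -53.1, 95.3]
tcp_rot: [180.0, -0.0, 120.8]
ft_force: [1.7, -1.5, 5.4]
finger_gap: -0.2
grip_force: 2.9
```

Emit:
step_arm(delta_pos=[[-0.0038,0.0064,0],[-0.0038,0.0064,0],[0,0,0]], spin=[0,0,0])

```text
time: 8.88
tool_pos: [473.6, -50.7, 95.3]
tcp_rot: [180.0, -0.0, 120.8]
ft_force: [2.5, -1.8, 5.1]
finger_gap: -0.2
grip_force: 2.8
```

```bash
python3 - <<'E'
from s import *
st();b=snap('side','b6');a=snap('scene','a6')
A=cv2.resize(a['pixels'][170:270,190:290],(400,400),interpolation=2);B=cv2.resize(b['pixels'][140:240,245:345],(400,400),interpolation=2)
cv2.imwrite('pics/c6.png',np.hstack([A,B]))
E
```

```text
t 8.875 tcp [473.6 -50.7  95.3] rot [180.   -0.  120.8] box x,y -23.0 0.1 F box 2.82 1.17 5.08 gap -0.2 j6 [-12.  -6. 113.   0.  72. -43.]
```

View pics/c6.png

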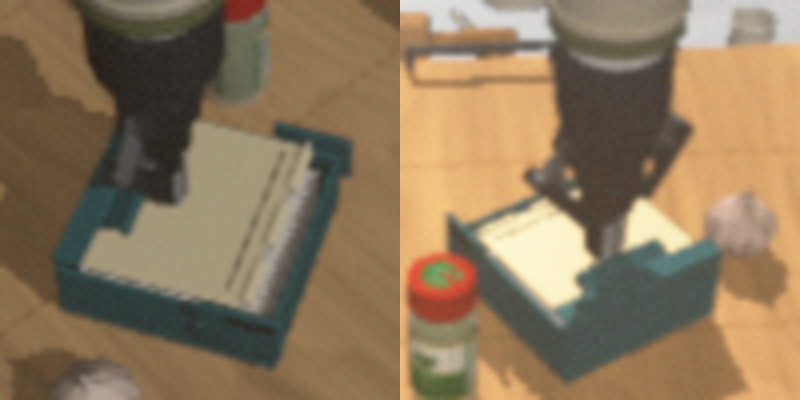

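Emit:
step_arm(delta_pos=[[-0.0038,0.0064,0],[-0.0025,0.0043,0],[0,0,0],[0,0,0]], spin=[0,0,0,0])

```text
time: 9.48
tool_pos: [472.7, -49.5, 95.3]
tcp_rot: [180.0, 0.1, 120.8]
ft_force: [4.8, -7.3, 1.8]
finger_gap: -0.2
grip_force: 5.1
```

Emit:
step_arm(delta_pos=[[0.005,-0.0086,0],[0.003,-0.005,0.005],[0,0,0.03],[0,0,0.1],[0,0,0.2],[0,0,0.2],[0,0,0],[0,0,0]], spin=[0,0,0,0,0,0,0,0])

```text
time: 10.48
tool_pos: [473.4, -51.2, 201.5]
tcp_rot: [-179.9, -0.1, 120.8]
ft_force: [-0.8, 0.0, -0.1]
finger_gap: -0.1
grip_force: 0.0
```

```bash
python3 - <<'E'
from s import *
st();b=snap('side','b7');a=snap('scene','a7')
A=cv2.resize(a['pixels'][170:270,190:290],(400,400),interpolation=2);B=cv2.resize(b['pixels'][140:240,245:345],(400,400),interpolation=2)
cv2.imwrite('pics/c7.png',np.hstack([A,B]))
E
```

```text
t 10.475 tcp [473.4 -51.2 201.5] rot [-1.799e+02 -1.000e-01  1.208e+02] box x,y -22.6 -0.4 F box -0.43 -0.63 -0.11 gap -0.1 j6 [-12. -11. 107.   0.  85. -43.]
```

View pics/c7.png

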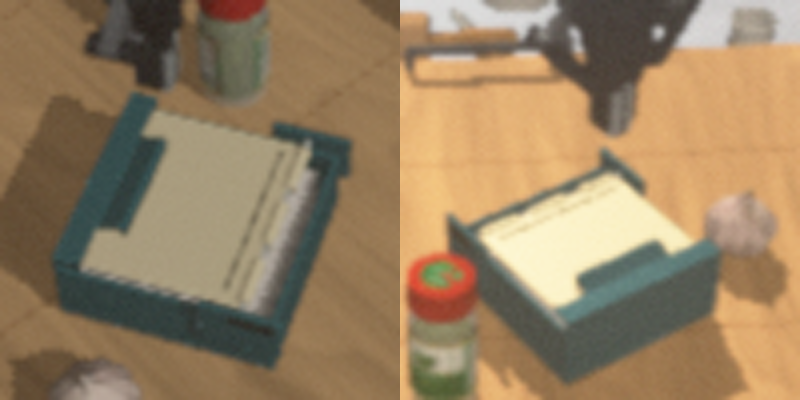

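The pictures show the flap flat and tucked, with the ridge (scene crop about 135,185) close against the lip. The box stands where it was and the gripper is clear.

```bash
python3 -c "
from bench import r
print(r.hand_in())"
```

```text
the job is handed in; nothing more can be done
None
```

I closed the box and handed the job in. In the last pictures the flap lies flat with its free edge tucked under the lip, pushed forward to its end stop, and the box and the jar and garlic next to it look unmoved; the hand-in gave no verdict.

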